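# Set the eccentric guide roller of a board separator to its gauge

## Robot

A 7-joint arm with a two-finger parallel gripper is mounted at the origin on the work surface. World frame = base frame: x ahead of the robot, y to its left, z up, the work surface at z = 0. Lengths are in m, angles in rad, forces in N, time in s.
With the tool pointing down it reaches from about 0.425 to 0.875 m from the base axis. Payload 4.7 kg.
Tool frame: the origin (TCP) lies on the centre line of the jaws, within the pads' length; the fingertips stand 14 mm ahead of it and the grasp point (between the pads) lies 5 mm behind it (bot.tcp_to_tips is the z of the fingertips in the tool frame, in m); z points along the fingers, y is the line along which they close (so a half turn about z gives the same grasp; the last joint's range is limited). The gripper opens to 87 mm and grips with 3 to 60 N. Pads are 19 mm wide; open, the fingers measure 117 mm over their backs; the gripper's body (75 mm by 190 mm) begins 51 mm behind the grasp point.
Start: joints at [1.257, 0.321, -0.07, 1.45, 0.023, 1.371, -0.057], TCP at [0.209, -0.615, 0.237] pointing down, gripper open.
Joint ranges: [-2.86, 2.86], [-0.3, 2.09], [-1.38, 1.24], [0.06, 2.45], [-1.56, 4.7], [0.09, 2.05], [-2.69, 2.69]. Speed limits (rad/s): [2.57, 2.57, 3.14, 3.14, 3.14, 3.14, 3.14].

## Interface

Orientations are given as a 3x3 rotation matrix whose columns are the frame's x, y, z axes.
In Python, from station import bot, imaging gives the robot as it stands.
- The arm moves only by the tool play_rows, never from a script. Its argument "steps" is a list of rows, each a list of 2 entries, a list of its own where there are three numbers: the shift along the tool's x, y, z in mm, then the turn about the tool's z in rad. In form: [[[x, y, z], turn], ...]. A call has 1 to 12 rows; each row is the pose to reach, as a shift and turn from the pose commanded when the call began, along the tool's axes at that moment; what a row does not reach only later rows make up. A row lasts 1/12 s, in which the tool goes at most 41.7 mm and 7.16 degrees, less where a joint would pass 70% of its speed; a pose out of reach is approached as far as the arm can. A call with a gripper value outside its range is refused whole. "fingers" is the opening, from 0 (shut) to 1 (fully open), set as the call begins (left out, the last holds). The fingers move at their own pace and stop on an object; the grip force is fixed at half the most. Time passes only in rows, so rows that repeat a pose let the fingers close. It gives the time, the measured TCP pose, the force, the opening and the grip force at its end, in the units of the state.
- bot.get_obs(): the state, without advancing time (a new reading comes with each control period).
- imaging.get_image(name): name is "scene" or "top" or "wrist"; returns the picture (420x560x3 uint8, red, green, blue); there is no depth.
- imaging.camera_info(name): a dict with "vertical_fov" (degrees; the focal length in pixels is half the picture's height over the tangent of half this angle, whatever the lens; pixels are square), "cx", "cy" (the principal point, pixels), "origin" and "orientation" of the camera in the world. Camera axes: x right, y down, z forward; pixel columns grow to the right and rows downward; lengths in m; the calibration is good to about 2 mm. A picture is of the moment at which its call begins: read the wrist's pose just before it. camera_info takes no time and is no camera call; for the wrist camera it gives the pose at the moment of the call.
- bot.sign_off(): hands the job in; it is judged then, once.
The state is a dict: "clock": time; "q": joint angles; "joint_vel": joint speeds; "joint_efforts": joint torques, N m; "eef_pos": TCP position; "ee_rot": TCP orientation; "wrist_force": force on the tool from outside, world axes, zero at the start; "ft_torque": the same for the moment, N m; "grip_width": finger opening in m; "grasp_force": force on a finger pad.
Only numpy, scipy, OpenCV 4.12 (cv2) and the standard library are available. Lean on these libraries where they do the work, as an engineer would, in place of code of your own. Each camera call takes 0.05 s, during which the arm holds its last target. There are 200 camera calls.

## Task

Set the guide roller on the infeed track of the board separator: slide the steel setting gauge along the bed until its blade lies flat against the fence, between the fence and the roller, and swing the lever of the eccentric bolt until the roller just bears on the blade with no play left, without forcing it. Then slide the gauge back out the way it came, not lifting it past the roller, and leave it lying flat on the bed well clear of the roller, with the lever left as set; do not disturb the other things on the bench.

Things in the scene. Friction and masses are not known exactly. Their poses are not given: they have to be found in the camera images.
- separator: Board separator bolted to the bench: flat dark grey bed 500 x 200 mm, its top 25 mm above the table. Axes as the fence's; origin on the table under the fence line, opposite the bolt; the bed spans x -290 to +210 and y -45 to +155 mm. The grey head, with a mouth for boards, stands 105 mm high on the bed from x = +135 mm.
- fence: Fixed ground-steel fence strip on the bed, 340 x 12 mm, 18 mm high (x -220 to +120 mm), shifted sideways by up to 2 mm from start to start. Origin: foot of its guiding face, at bed level (25 mm above the table), opposite the bolt's axis. x runs along the track downstream to the separator head; y points from the guiding face across the track to the roller; z up.
- gauge: Loose steel setting gauge, 0.3 to 0.6 kg, lying flat on the bed at the upstream end. Blade 110 mm long, 44 mm wide, 15 mm thick; behind it a tail 70 mm long, 30 mm wide with a bow handle. Origin: under the blade's centre; x points from tail to nose (nose at +55 mm, tail end at -125 mm), z up. The roller must bear on the 44 mm wide blade.
- gauge_handle (a point): Middle of the gauge's bow handle: a round bar 16 mm thick, 64 mm long, parallel to the gauge's x axis, 52 mm above the gauge's underside and 90 mm behind the blade's centre. 29 mm free height under the bar between its two 12 mm posts, which stand 50 mm apart.
- roller_axis (a point): Centre of the roller: 14 mm above the bed, 7 mm off the bolt's axis, so it moves to and from the fence as the bolt turns. The gap between fence and roller is this point's y in the fence's frame less 25 mm (the roller's radius).
- roller: White plastic guide roller, 50 mm in diameter, 18 mm tall, on a vertical axis; spins freely on the eccentric bolt. Origin: centre of its underside, 5 mm above the bed. Pressed harder on the blade, it springs back to about 20 N when the lever is let go.
- eccentric (a joint): Angle of the eccentric bolt, 0 to 2.2 rad. 0: fully open, lever slanting downstream. Growing: lever swings counter-clockwise from above, roller nears the fence. At 1.1 the lever points square away from the fence (then 0.14 rad per mm of gap). Roller axis lies 7 mm x sin(1.1 - angle) beyond the bolt's axis. A friction washer (0.15 N m, 2 N at the grip) holds it where left.
- lever_knob (a point): Centre of the upright black round grip on the end of the bolt's flat steel lever: 26 mm in diameter, 36 mm tall, centre 62 mm above the bed, 85 mm from the bolt's axis. The lever lies 36 to 44 mm above the bed. Once the roller bears, further force on the grip presses it on the blade some 12 times as hard. Turning freely takes 2 to 5 N at the grip, about 8 N once it bears snugly.
- bolt_pivot (a point): Fixed turning axis (vertical) of the eccentric bolt, at bed level, about 69 mm (67 to 71) from the fence's guiding face.
- drone: White quadcopter shell under repair, about 340 mm across and 84 mm high, left of the machine; leave alone. Origin under its centre.
- motor: Aluminium brushless motor, 40 mm in diameter, 48 mm tall, standing beyond the machine; leave alone. Origin under its centre.
- screwdriver: Screwdriver lying beyond the machine; leave alone. Origin under its middle.
- parts_tray: Black tray 160 x 110 x 35 mm right of the machine; leave alone. Origin under its centre.
There are look-alikes about, which are no part of the job. What is meant by the gauge is not orange, and is the smaller of those in its own colour.

How it is judged:
By the outcome, as a careful person would: the job done as asked, in the order asked, and still so for the second after the job is handed in, with the robot touching nothing.
It also fails if it takes over 70 s, if anything falls off the work surface, if the arm or the gripper's body presses on something with over 40 N, if the wrist force passes 120 N, or if a joint passes its speed limit or range.

## Working session

There is one attempt and no reset: what is moved stays moved. The work goes in short steps, Python scripts to look and compute and a tool call to move; the robot and the scene stay as the last step left them, time stands still between calls to the robot, and variables do not carry over. Pictures are saved under pics/ and viewed, at most 10 in all, crops included, and the job is handed in when it is done.

Besides the shell and the picture viewer there is one more tool, called after "Call:" as name([rows], argument=value, ...), one row to a line, values as JSON. play_rows: Moves the arm, as the interface text tells. Its arguments: {"type":"object","properties":{"steps":{"type":"array"},"fingers":{"type":"number"}},"required":["steps"]}

```bash
mkdir -p pics; cat > h.py <<'E'
import numpy as np, cv2
from station import bot, imaging
def K(c):
    f=210/np.tan(np.radians(c["vertical_fov"])/2); return f
def ray(c,u,v):
    d=np.array([(u-c["cx"])/K(c),(v-c["cy"])/K(c),1.]); return np.array(c["origin"]),np.array(c["orientation"])@d
def at(c,u,v,z):
    o,d=ray(c,u,v); return o+d*(z-o[2])/d[2]
def proj(c,p):
    q=np.array(c["orientation"]).T@(np.array(p)-np.array(c["origin"])); return q[:2]/q[2]*K(c)+[c["cx"],c["cy"]]
def snap(n,f):
    c=imaging.camera_info(n); im=imaging.get_image(n)[:,:,::-1]; cv2.imwrite("pics/"+f,im); return c,im
E
python3 - <<'E'
from h import *
c,a=snap("top","top0.png"); c2,b=snap("scene","scene0.png")
for n in("top","scene","wrist"): print(n,imaging.camera_info(n))
print(bot.get_obs())
E
```

```text
top {'vertical_fov': 47.14139882916087, 'cx': 274.81428487858614, 'cy': 218.8615770770306, 'origin': array([ 0.309694  , -0.01751936,  1.73300712]), 'orientation': array([[ 0.02938237, -0.99141254,  0.12742783],
       [-0.99955401, -0.02982253, -0.00154725],
       [ 0.00533418, -0.12732554, -0.99184664]])}
scene {'vertical_fov': 47.175033195236274, 'cx': 279.3665951292577, 'cy': 209.60707575268412, 'origin': array([ 1.24820043, -0.31197613,  1.1303789 ]), 'orientation': array([[ 0.38078286,  0.73146018, -0.56565928],
       [ 0.92463822, -0.30582279,  0.22697266],
       [-0.00697003, -0.60945749, -0.79278811]])}
wrist {'vertical_fov': 61.125837731088346, 'cx': 278.92644783204145, 'cy': 210.24990307743326, 'origin': array([ 0.28373154, -0.59057659,  0.38437233]), 'orientation': array([[ 3.22353316e-01, -9.08110629e-01, -2.67251614e-01],
       [-9.46619360e-01, -3.09346040e-01, -9.06466474e-02],
       [-3.56044499e-04,  2.82205799e-01, -9.59353824e-01]])}
{'clock': 0.1, 'q': array([ 1.2571275 ,  0.32172871, -0.07011578,  1.45156065,  0.02260206,
        1.37080413, -0.05688069]), 'joint_vel': array([ 1.17992773e-03, -2.39422121e-03, -4.00015952e-04, -4.45201963e-03,
       -2.10762305e-03, -2.08163333e-04, -4.21188445e-05]), 'joint_efforts': array([-9.40056962e-04, -4.92571807e+01, -4.06235782e-01, -3.13397419e+01,
       -6.42072642e-02,  3.94669280e-02,  5.78363597e-05]), 'eef_pos': array([ 0.20907438, -0.61495326,  0.23558037]), 'ee_rot': array([[ 9.46738098e-01,  3.22003996e-01, -6.32843430e-04],
       [ 3.22004606e-01, -9.46736763e-01,  1.59225407e-03],
       [-8.64239656e-05, -1.71122609e-03, -9.99998532e-01]]), 'wrist_force': array([ 0.21530727,  0.59234283, -0.54320077]), 'ft_torque': array([1.07306674e-02, 1.36598455e-02, 9.78189981e-05]), 'grasp_force': 0.0, 'grip_width': 0.08678529653604553}
```

View pics/top0.png

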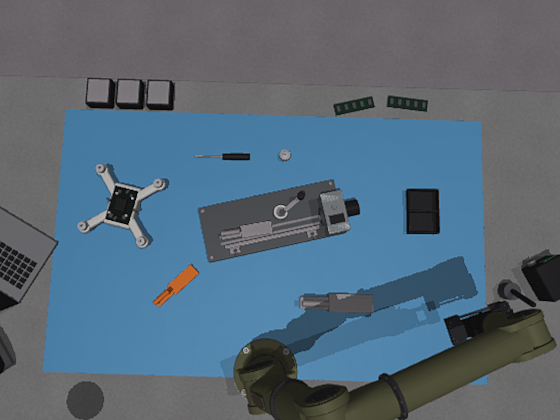

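View pics/scene0.png

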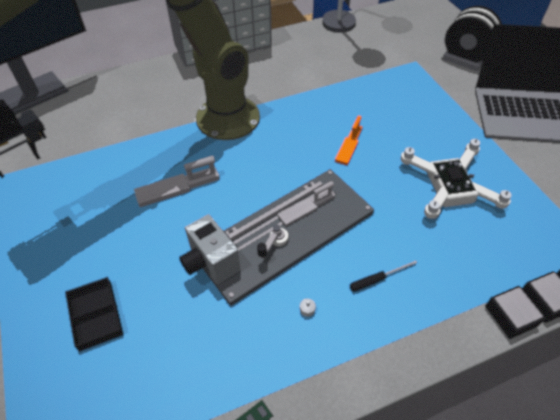

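Candidates in the top view: an orange gauge at (175,285), ruled out by colour; a larger grey gauge off the machine at (338,302), ruled out by size; and a smaller grey one on the bed at (245,230), which is my choice. I'll check it in a close crop.

```bash
python3 - <<'E'
import cv2
a=cv2.imread("pics/top0.png")[175:275,195:365]
b=cv2.imread("pics/scene0.png")[165:305,175:385]
a=cv2.resize(a,None,fx=4,fy=4,interpolation=cv2.INTER_CUBIC); cv2.imwrite("pics/topc.png",a)
E
```

```text
(no output)
```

View pics/topc.png

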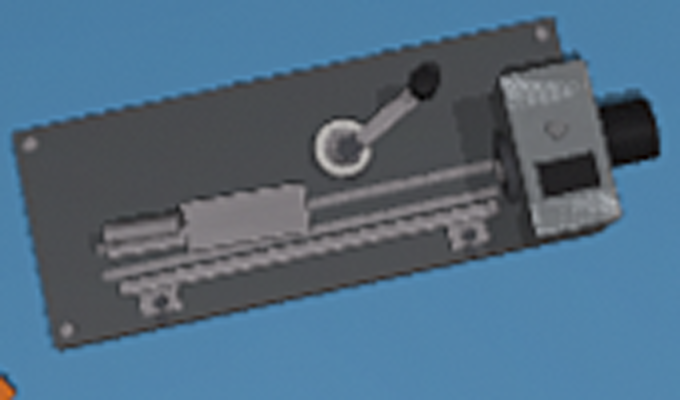

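The crop confirms the small grey gauge: blade at crop (182–308, 187–250), tail and handle at (100–182, 235). Roller at (342,148) and knob at (425,82). The fence strips are ambiguous, so I'll fit the bed frame next.

```bash
python3 - <<'E'
from h import *
from scipy.optimize import least_squares
c=imaging.camera_info("top"); P=lambda x,y,z:at(c,195+x/4-.4,175+y/4-.4,z)
src=[(-290,155),(-290,-45),(210,155)]; px=[(15,131),(57,349),(556,18)]
pts=np.array([P(*p,.025)[:2] for p in px]); s=np.array(src)/1000
def T(q,s): 
    co,si=np.cos(q[2]),np.sin(q[2]); return q[:2]+s@np.array([[co,si],[-si,co]])
r=least_squares(lambda q:(T(q,s)-pts).ravel(),[.45,0,-1.4]);q=r.x
print("bed",q,np.degrees(q[2]),r.fun*1000)
def inv(p): co,si=np.cos(q[2]),np.sin(q[2]); return (np.array([[co,si],[-si,co]])@(p[:2]-q[:2]))*1000
for n,x,y,z in [("bladeTL",184,203,.040),("bladeTR",305,185,.04),("bladeBR",308,237,.04),("bladeBL",190,251,.04),("handle L",105,233,.077),("handle R",182,222,.077),("lowstripL",105,275,.043),("lowstripR",495,195,.043),("brL",120,288,.043),("brR",497,207,.043),("upR",498,166,.043),("upmid",312,205,.043),("upRbed",498,166,.025),("roller",342,147,.05),("knob",427,75,.105)]:
    p=P(x,y,z); print(n,np.round(p,3),np.round(inv(p),1))
E
```

```text
bed [ 0.4807032  -0.06243369 -1.33182182] -76.30776927445172 [ 0.17017911  0.92944387 -0.66133998  0.31116254  0.49116087 -1.24060641]
bladeTL [0.5  0.1  0.04] [-153.3   57.7]
bladeTR [ 0.52  -0.006  0.04 ] [-45.3  51.1]
bladeBR [ 0.474 -0.01   0.04 ] [-52.3   5.3]
bladeBL [0.458 0.093 0.04 ] [-156.6   14.8]
handle L [0.468 0.165 0.077] [-223.7   41.6]
handle R [0.48  0.099 0.077] [-156.8   37.2]
lowstripL [0.434 0.167 0.043] [-233.8    9.3]
lowstripR [ 0.515 -0.175  0.043] [117.2   7.2]
brL [0.423 0.153 0.043] [-223.1   -4.7]
brR [ 0.505 -0.177  0.043] [116.6  -3.6]
upR [ 0.541 -0.177  0.043] [125.4  31.9]
upmid [ 0.502 -0.013  0.043] [-43.   32.1]
upRbed [ 0.544 -0.178  0.025] [127.7  33.9]
roller [ 0.553 -0.038  0.05 ] [-6.6 76.2]
knob [ 0.61  -0.109  0.105] [ 75.4 114.6]
```

The bed fit leaves about 1 mm residual. The gauge is yawed about −4° with its nose near x = −48, and the small grey one on the bed is confirmed. I'll move over the machine for a close wrist view.

Call:
play_rows([
  [[26,-23,0],-0.12],
  [[53,-46,0],-0.24],
  [[80,-70,0],-0.36],
  [[108,-94,-3],-0.48],
  [[136,-119,-5],-0.6],
  [[164,-143,-8],-0.72],
  [[192,-168,-10],-0.84],
  [[220,-192,-12],-0.96],
  [[248,-217,-13],-1.08],
  [[276,-242,-13],-1.2],
  [[300,-266,-13],-1.32],
  [[323,-293,-13],-1.44],
], fingers=1)

```text
clock: 1.1
eef_pos: [0.4212, -0.2324, 0.2493]
ee_rot: [[-0.202, 0.979, -0.0], [0.979, 0.202, -0.0], [-0.0, -0.0, -1.0]]
wrist_force: [-1.0, 0.0, 0.1]
grip_width: 0.0874
grasp_force: 0.0
```

```bash
python3 - <<'E'
from h import *
o=bot.get_obs(); R=o["ee_rot"]; print(o["clock"],o["eef_pos"],R[:,0],R[:,1],o["q"],(R.T@(np.array([.505,.005,.25])-o["eef_pos"]))*1000)
E
```

```text
1.1 [ 0.42124025 -0.23239259  0.24928763] [-2.01710415e-01  9.79445195e-01 -1.38541635e-04] [ 9.79445192e-01  2.01710388e-01 -1.87528935e-04] [ 0.93675959 -0.03032218 -0.47439398  1.82035221 -0.01396906  1.3482988
  0.66873987] [215.61771927 129.92250676  -0.7666047 ]
```

Call:
play_rows([
  [[33,20,0],-0.03],
  [[65,40,0],-0.03],
  [[98,60,0],-0.03],
  [[130,80,0],-0.03],
  [[162,100,0],-0.03],
  [[192,118,0],-0.03],
  [[210,127,0],-0.03],
  [[216,130,0],-0.03],
  [[216,130,0],-0.03],
])

```text
clock: 1.85
eef_pos: [0.5058, 0.0053, 0.2493]
ee_rot: [[-0.229, 0.973, -0.001], [0.973, 0.229, 0.0], [0.001, -0.0, -1.0]]
wrist_force: [-0.1, -0.6, 0.5]
grip_width: 0.0868
grasp_force: 0.0
```

```bash
python3 - <<'E'
from h import *
import pickle
o=bot.get_obs(); c,im=snap("wrist","w1.png"); pickle.dump(c,open("w1.pkl","wb"))
print(o["eef_pos"],o["ee_rot"],o["q"])
cv2.imwrite("pics/w1b.png",cv2.resize(im,(800,600),interpolation=cv2.INTER_CUBIC))
E
```

```text
[0.50584926 0.00531115 0.24926202] [[-2.29086680e-01  9.73405871e-01 -5.51623016e-04]
 [ 9.73405834e-01  2.29086954e-01  4.98977167e-04]
 [ 6.12076940e-04 -4.22644039e-04 -9.99999723e-01]] [ 0.67443524  0.04395251 -0.75030532  1.75994611  0.03015696  1.35009637
  0.14913244]
```

View pics/w1b.png

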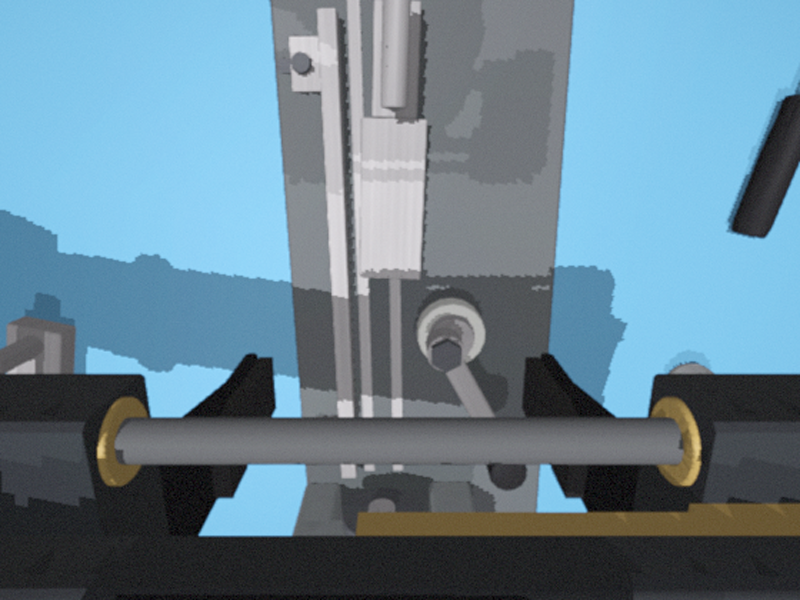

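The wrist view shows the bracketed fence strip at the left (guiding edge from (336,10) to (354,415)) and two flat track lines on the bed. The gauge blade is at (361–427, 117–272), with the handle bar above it ending at (395,105). Roller at (450,328), knob at (508,475).

```bash
cat >> h.py <<'E'
q0=np.array([.4807032,-.06243369,-1.33182182])
def inv(p,q=q0): co,si=np.cos(q[2]),np.sin(q[2]); return (np.array([[co,si],[-si,co]])@(np.array(p)[:2]-q[:2]))*1000
def fwd(x,y,q=q0): co,si=np.cos(q[2]),np.sin(q[2]); return q[:2]+np.array([[co,-si],[si,co]])@[x/1000,y/1000]
E
python3 - <<'E'
from h import *
import pickle
c=pickle.load(open("w1.pkl","rb"))
for n,u,v,z in [("fR0",336,10,.043),("fR1",346,290,.043),("fR2",354,415,.043),("fL0",318,10,.043),("fL2",338,415,.043),("bedL",290,240,.025),("bedL2",298,360,.025),("bedR",567,120,.025),("bedR2",549,350,.025),("TL",363,118,.04),("TR",427,120,.04),("BR",421,270,.04),("BL",361,270,.04),("h0",397,5,.077),("h1",395,100,.077),("rollerL",417,330,.048),("rollerR",485,330,.048),("rollT",450,300,.048),("knob",508,472,.105)]:
    p=at(c,u*.7,v*.7,z); print(n,np.round(p,4),np.round(inv(p),1))
E
```

```text
fR0 [0.4321 0.1531 0.043 ] [-220.9    3.8]
fR1 [ 0.4746 -0.0228  0.043 ] [-40.    3.4]
fR2 [ 0.501  -0.1205  0.043 ] [61.2  6. ]
fL0 [0.4212 0.1506 0.043 ] [-221.    -7.4]
fL2 [ 0.4888 -0.1234  0.043 ] [61.2 -6.5]
bedL [0.4258 0.     0.025 ] [-73.7 -38.5]
bedL2 [ 0.4483 -0.0932  0.025 ] [ 22.2 -38.7]
bedR [0.5984 0.1268 0.025 ] [-156.   159.2]
bedR2 [ 0.6395 -0.0394  0.025 ] [ 15.2 159.8]
TL [0.4616 0.095  0.04  ] [-157.5   18.8]
TR [0.5033 0.1036 0.04  ] [-155.9   61.3]
BR [0.5242 0.0034 0.04  ] [-53.7  57.8]
BL [ 0.482  -0.0065  0.04  ] [-54.   14.5]
h0 [0.4705 0.1565 0.077 ] [-215.1   41.9]
h1 [0.4808 0.1077 0.077 ] [-165.2   40.3]
rollerL [ 0.5314 -0.0392  0.048 ] [-10.6  54.8]
rollerR [ 0.5798 -0.0278  0.048 ] [-10.2 104.5]
rollT [ 0.549  -0.0115  0.048 ] [-33.3  78.4]
knob [ 0.6079 -0.1035  0.105 ] [ 70.  113.8]
```

Everything measured is consistent: the blade is 43 mm wide, the bar ends 58 mm behind the blade centre, and the yaw is about −2.4°. Now I'll grasp the handle.

Call:
play_rows([
  [[34,0,15],0.034],
  [[68,0,30],0.034],
  [[101,0,45],0.034],
  [[130,0,65],0.034],
  [[135,0,95],0.034],
  [[135,0,125],0.034],
  [[135,0,150],0.034],
  [[135,0,168],0.034],
  [[135,0,177],0.034],
  [[135,0,177],0.034],
], fingers=0.6)

```text
clock: 2.73
eef_pos: [0.4742, 0.1323, 0.0704]
ee_rot: [[-0.189, 0.982, -0.004], [0.982, 0.189, -0.001], [-0.0, -0.005, -1.0]]
wrist_force: [-1.1, -0.6, 0.5]
grip_width: 0.0525
grasp_force: 0.0
```

Call:
play_rows([
  [[0,0,0],0],
  [[0,0,0],0],
  [[0,0,0],0],
  [[0,0,0],0],
  [[0,0,0],0],
], fingers=0)

```text
clock: 3.15
eef_pos: [0.4761, 0.1348, 0.0733]
ee_rot: [[-0.192, 0.981, 0.002], [0.981, 0.192, -0.0], [-0.001, 0.002, -1.0]]
wrist_force: [-0.2, 0.5, 0.7]
grip_width: 0.0269
grasp_force: 0.0
```

Call:
play_rows([
  [[0,0,0],0],
  [[0,0,0],0],
  [[0,0,0],0],
  [[0,0,0],0],
])

```text
clock: 3.48
eef_pos: [0.4753, 0.1348, 0.0727]
ee_rot: [[-0.192, 0.981, -0.001], [0.981, 0.192, -0.0], [-0.0, -0.001, -1.0]]
wrist_force: [-3.2, -0.2, 4.4]
grip_width: 0.0147
grasp_force: 30.0
```

```bash
python3 - <<'E'
from h import *
o=bot.get_obs(); R=o["ee_rot"]; print(o["clock"],o["eef_pos"],inv(o["eef_pos"]),np.degrees(np.arctan2(R[1,1],R[0,1])),o["wrist_force"],o["grip_width"],o["grasp_force"])
E
```

```text
3.4833 [0.47527478 0.13475054 0.07274284] [-192.86543682   41.40061421] 11.058394855051546 [-3.21649332 -0.24400624  4.38034593] 0.014659043886089457 30.00357972192262
```

Call:
play_rows([
  [[0,-3,0],-0.015],
  [[0,-6,0],-0.03],
  [[-0.5,-9,0],-0.045],
  [[-0.5,-11,0],-0.05],
  [[-0.5,-12.5,0],-0.05],
  [[-0.5,-12.5,0],-0.05],
  [[-0.5,-12.5,0],-0.05],
])

```text
clock: 4.07
eef_pos: [0.4633, 0.1318, 0.0727]
ee_rot: [[-0.241, 0.971, 0.0], [0.971, 0.241, -0.0], [-0.0, -0.0, -1.0]]
wrist_force: [0.8, -0.4, 2.3]
grip_width: 0.0152
grasp_force: 30.0
```

```bash
cat >> h.py <<'E'
def st():
    o=bot.get_obs(); R=o["ee_rot"]; a=np.degrees(q0[2])
    F=np.array(o["wrist_force"]); co,si=np.cos(q0[2]),np.sin(q0[2])
    print(o["clock"],"mach",inv(o["eef_pos"]),"z",o["eef_pos"][2],"ty yaw vs mach y",np.degrees(np.arctan2(R[1,1],R[0,1]))-a-90,"F",np.array([[co,si],[-si,co]])@F[:2],F[2],"M",o["ft_torque"],"w",o["grip_width"],o["grasp_force"])
E
python3 -c "
from h import *
st()"
```

```text
4.0667 mach [-192.85993804   29.09261126] z 0.07267765261626441 ty yaw vs mach y 0.23235426647862312 F [0.60667149 0.65323124] 2.342419673813069 M [ 0.05211416 -0.2946788   0.15921715] w 0.015168022507260246 30.014712810516357
```

Call:
play_rows([
  [[0,-1,0],0],
  [[0,-2,0],0],
  [[0,-2,0],0],
])

```text
clock: 4.32
eef_pos: [0.4617, 0.1315, 0.0727]
ee_rot: [[-0.241, 0.971, 0.001], [0.971, 0.241, 0.0], [-0.0, 0.001, -1.0]]
wrist_force: [1.8, 0.6, 1.0]
grip_width: 0.0152
grasp_force: 30.0
```

```bash
python3 -c "
from h import *
st()"
```

```text
4.3167 mach [-192.89372283   27.43993538] z 0.07266935977506206 ty yaw vs mach y 0.23711469724052847 F [-0.14222407  1.85581069] 1.0077111767623048 M [ 0.14840581 -0.56682093  0.10788324] w 0.01515461681058892 30.014230012893677
```

Call:
play_rows([
  [[0,-0.7,0],0],
  [[0,-1.4,0],0],
  [[0,-1.4,0],0],
])

```text
clock: 4.57
eef_pos: [0.4602, 0.1311, 0.0726]
ee_rot: [[-0.241, 0.971, 0.001], [0.971, 0.241, 0.0], [-0.0, 0.0, -1.0]]
wrist_force: [2.6, 0.6, 1.7]
grip_width: 0.0157
grasp_force: 30.0
```

```bash
python3 -c "
from h import *
st()"
```

```text
4.5667 mach [-192.88394028   25.94041137] z 0.07264926996442499 ty yaw vs mach y 0.23419316481999886 F [0.0303095  2.71767495] 1.6749829562739003 M [ 0.11742951 -0.71540556  0.13585176] w 0.015677622886970412 30.01431494951248
```

Call:
play_rows([
  [[0,-0.7,0],0],
  [[0,-1.4,0],0],
  [[0,-1.4,0],0],
])

```text
clock: 4.82
eef_pos: [0.4588, 0.1308, 0.0727]
ee_rot: [[-0.241, 0.971, 0.0], [0.971, 0.241, -0.0], [-0.0, 0.0, -1.0]]
wrist_force: [2.1, 1.2, 2.7]
grip_width: 0.0151
grasp_force: 30.0
```

```bash
python3 -c "
from h import *
st()"
```

```text
4.8167 mach [-192.88581388   24.48322809] z 0.07266062045536284 ty yaw vs mach y 0.22783113541136402 F [-0.63594997  2.36021701] 2.6823959953121967 M [ 0.13056861 -0.72754856  0.15532481] w 0.01506346972351116 30.015428066253662
```

Call:
play_rows([
  [[0,-0.6,0],0],
  [[0,-1.2,0],0],
  [[0,-1.2,0],0],
])

```text
clock: 5.07
eef_pos: [0.4583, 0.1307, 0.0728]
ee_rot: [[-0.241, 0.971, 0.002], [0.971, 0.241, 0.001], [0.0, 0.002, -1.0]]
wrist_force: [5.0, 1.3, -0.0]
grip_width: 0.0148
grasp_force: 30.1
```

```bash
python3 -c "
from h import *
st()"
```

```text
5.0667 mach [-192.96733305   23.91325163] z 0.07278584390464002 ty yaw vs mach y 0.2416503689276226 F [-0.13810793  5.12888156] -0.001959785573104056 M [ 0.34941684 -1.34554771  0.17771915] w 0.014838637310913472 30.057328641414642
```

Call:
play_rows([
  [[-5,0.6,0],0],
  [[-14,0.8,0],0],
  [[-24,0.8,0],0],
  [[-34,0.8,0],0],
  [[-44,0.8,0],0],
  [[-54,0.8,0],0],
  [[-64,0.8,0],0],
  [[-74,0.8,0],0],
  [[-82,0.8,0],0],
  [[-87,0.8,0],0],
  [[-88,0.8,0],0],
  [[-88,0.8,0],0],
])

```text
clock: 6.07
eef_pos: [0.4796, 0.0469, 0.0727]
ee_rot: [[-0.241, 0.971, 0.0], [0.971, 0.241, 0.003], [0.002, 0.001, -1.0]]
wrist_force: [4.6, 3.4, 2.1]
grip_width: 0.0153
grasp_force: 30.0
```

```bash
python3 -c "
from h import *
st()"
```

```text
6.0667 mach [-106.48374949   24.84995117] z 0.07267658934470231 ty yaw vs mach y 0.24487341628598358 F [-2.2010024   5.22110518] 2.1162346873392193 M [ 0.79484131 -0.99107021  0.08994268] w 0.015316479939539584 30.011811554431915
```

Call:
play_rows([
  [[0,-0.7,0],0],
  [[0,-1.3,0],0],
  [[0,-1.3,0],0],
])

```text
clock: 6.32
eef_pos: [0.4791, 0.0468, 0.0729]
ee_rot: [[-0.242, 0.97, 0.002], [0.97, 0.242, 0.003], [0.002, 0.003, -1.0]]
wrist_force: [5.5, 3.6, 0.7]
grip_width: 0.0154
grasp_force: 30.0
```

```bash
python3 -c "
from h import *
st()"
```

```text
6.3167 mach [-106.5078435    24.31989357] z 0.07290848704760614 ty yaw vs mach y 0.2845134073609188 F [-2.16200781  6.23048258] 0.6772036615682077 M [ 0.89917011 -1.32760186  0.0835518 ] w 0.015401625792686353 30.029953122138977
```

The gauge is seated: both contacts lie on one line parallel to the fence, at about 5–6 N. Next I'll relax, release, rise and look.

Call:
play_rows([
  [[0,0.7,0],0],
  [[0,0.7,0],0],
])

```text
clock: 6.48
eef_pos: [0.4793, 0.0468, 0.0728]
ee_rot: [[-0.242, 0.97, 0.001], [0.97, 0.242, 0.002], [0.002, 0.002, -1.0]]
wrist_force: [3.9, 3.8, 1.4]
grip_width: 0.0149
grasp_force: 30.0
```

Call:
play_rows([
  [[0,0,0],0],
  [[0,0,0],0],
  [[0,0,0],0],
  [[0,0,-15],0],
  [[0,0,-50],0],
  [[-15,5,-90],0],
  [[-45,15,-120],0],
  [[-75,25,-145],0],
  [[-100,32,-165],0],
  [[-116,36,-175],0],
  [[-116,36,-177],0],
  [[-116,36,-177],0],
], fingers=0.5)

```text
clock: 7.48
eef_pos: [0.5411, -0.0599, 0.2491]
ee_rot: [[-0.238, 0.971, -0.002], [0.971, 0.238, 0.001], [0.001, -0.002, -1.0]]
wrist_force: [-0.4, 0.6, -1.3]
grip_width: 0.0436
grasp_force: 0.0
```

```bash
python3 - <<'E'
from h import *
import pickle
st(); print(bot.get_obs()["q"]); c,im=snap("wrist","w2.png"); pickle.dump(c,open("w2.pkl","wb"))
cv2.imwrite("pics/w2b.png",cv2.resize(im,(800,600),interpolation=cv2.INTER_CUBIC))
E
```

```text
7.4833 mach [11.79485472 59.27647665] z 0.24911348338563927 ty yaw vs mach y 0.08329756141731082 F [-0.6549947  -0.25791257] -1.2942002248960955 M [ 0.05047345 -0.10784641 -0.0936702 ] w 0.043603910760604825 0.0
[ 0.74744636  0.14857705 -0.7498388   1.67341729  0.10262765  1.36223991
  0.22202665]
```

View pics/w2b.png

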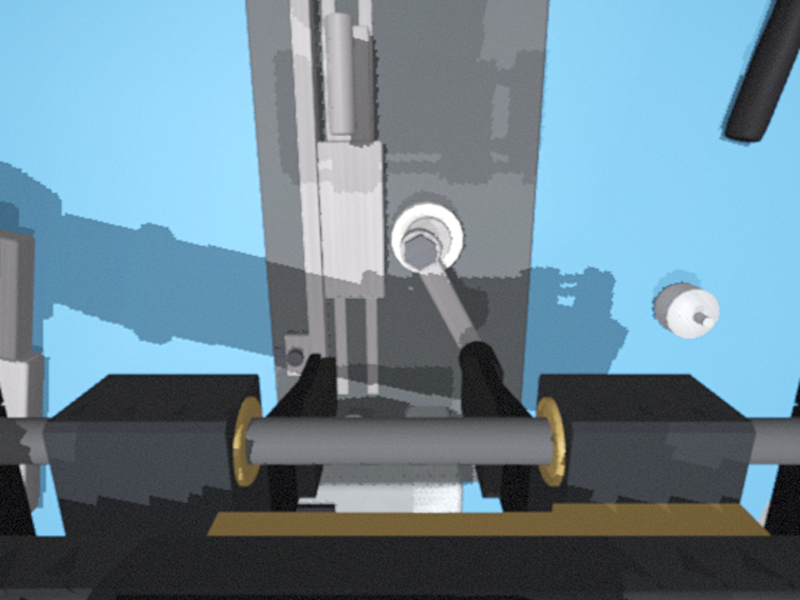

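The blade lies flat along the fence at (320–384, 142–297). The roller beside it is at (427,238), the bolt head at (421,248), and the lever runs to the knob near (480,355).

```bash
python3 - <<'E'
from h import *
import pickle
c=pickle.load(open("w2.pkl","rb"))
for n,u,v,z in [("rL",391,238,.048),("rR",464,238,.048),("rT",427,203,.048),("bolt",421,248,.075),("lev1",433,275,.069),("lev2",465,343,.069),("bladeTL",318,142,.04),("TR",384,145,.04),("BR",383,296,.04),("BL",324,296,.04),("knobtop?",480,352,.105)]:
    print(n,np.round(inv(at(c,u*.7,v*.7,z)),1))
# predicted pixel of knob
for k in [(70,113),(68,112)]: print(proj(c,np.r_[fwd(*k),.105])/.7)
E
```

```text
rL [-7.  54.9]
rR [ -7.1 105.5]
rT [-30.9  79.4]
bolt [-5.  74.6]
lev1 [14.3 83.1]
lev2 [ 62.6 106.3]
bladeTL [-70.5   5.8]
TR [-68.7  50.2]
BR [37.2 48.8]
BL [37.2  5.6]
knobtop? [ 54.5 110.8]
[482.37276424 374.8964904 ]
[480.93321573 371.96682974]
```

Call:
play_rows([
  [[-20,17,0],-0.12],
  [[-40,34,0],-0.24],
  [[-56,48,10],-0.36],
  [[-60,51,30],-0.47],
  [[-60,51,60],-0.47],
  [[-60,51,90],-0.47],
  [[-60,51,120],-0.47],
  [[-60,51,145],-0.47],
  [[-60,51,158],-0.47],
  [[-60,51,159],-0.47],
  [[-60,51,159],-0.47],
], fingers=0.5)

```text
clock: 8.45
eef_pos: [0.6049, -0.1037, 0.0901]
ee_rot: [[-0.655, 0.755, -0.002], [0.755, 0.655, 0.001], [0.002, -0.001, -1.0]]
wrist_force: [-0.1, -0.0, 0.6]
grip_width: 0.0434
grasp_force: 0.0
```

```bash
python3 - <<'E'
from h import *
st(); c,im=snap("wrist","w3.png")
E
```

```text
8.45 mach [ 69.45870991 110.95372644] z 0.09010368530156042 ty yaw vs mach y 27.247031075720656 F [-0.00072043 -0.08872149] 0.5903261633076433 M [ 0.05819251 -0.15184552  0.01010845] w 0.043427453269175 0.0
```

View pics/w3.png

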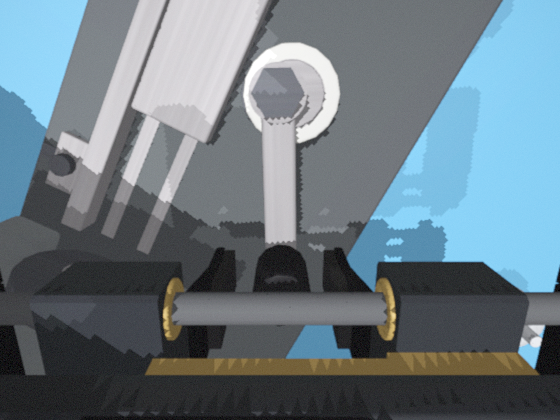

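The knob sits centred between the fingers and the lever lies along the tool x axis. I'll start sweeping along the arc.

Call:
play_rows([
  [[0,0,0],0],
  [[0,0,0],0],
  [[0.4,8.5,0],-0.1],
  [[1.7,16.9,0],-0.2],
  [[3.8,25.1,0],-0.3],
  [[6.7,33.1,0],-0.4],
  [[10.4,40.8,0],-0.5],
  [[14.8,48,0],-0.6],
  [[20,54.8,0],-0.7],
  [[20,54.8,0],-0.7],
  [[20,54.8,0],-0.7],
], fingers=0.35)

```text
clock: 9.42
eef_pos: [0.6347, -0.0536, 0.0915]
ee_rot: [[-0.987, 0.159, 0.001], [0.159, 0.987, 0.0], [-0.001, 0.0, -1.0]]
wrist_force: [-0.3, -0.4, 0.1]
grip_width: 0.0302
grasp_force: 0.0
```

```bash
cat >> h.py <<'E'
def st2():
    o=bot.get_obs(); R=o["ee_rot"]; F=R.T@o["wrist_force"]; p=inv(o["eef_pos"])
    print(o["clock"],"mach",p.round(2),"yaw",np.degrees(np.arctan2(R[1,1],R[0,1]))-np.degrees(q0[2])-90,"Ftool",F.round(2),"w",o["grip_width"],o["grasp_force"])
E
python3 - <<'E'
from h import *
st2(); c,im=snap("wrist","w4.png")
E
```

```text
9.4167 mach [ 27.86 151.67] yaw 67.13518757978616 Ftool [ 0.27 -0.49 -0.05] w 0.03020307583288355 0.0
```

View pics/w4.png

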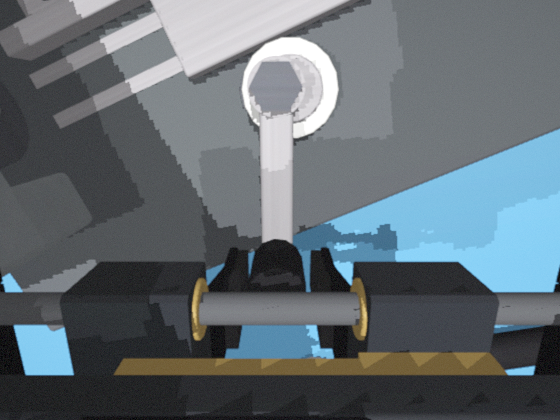

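The lever follows. The roller is close to the blade's edge at (250,60). I'll continue in small steps, watching force.

Call:
play_rows([
  [[0.1,4.2,0],-0.05],
  [[0.4,8.5,0],-0.1],
  [[0.4,8.5,0],-0.1],
])

```text
clock: 9.72
eef_pos: [0.6353, -0.046, 0.0909]
ee_rot: [[-0.998, 0.059, 0.001], [0.059, 0.998, -0.001], [-0.001, -0.001, -1.0]]
wrist_force: [0.6, -0.7, 1.0]
grip_width: 0.0306
grasp_force: 0.2
```

```bash
python3 -c "
from h import *
st2()"
```

```text
9.7167 mach [ 20.64 154.05] yaw 72.93366868228696 Ftool [-0.68 -0.7  -1.  ] w 0.030648904644834787 0.24326862403540872
```

Call:
play_rows([
  [[0.1,4.2,0],-0.05],
  [[0.4,8.5,0],-0.1],
  [[0.4,8.5,0],-0.1],
])

```text
clock: 9.97
eef_pos: [0.6353, -0.0373, 0.0908]
ee_rot: [[-0.999, -0.041, 0.001], [-0.041, 0.999, -0.001], [-0.001, -0.001, -1.0]]
wrist_force: [0.8, -0.3, 0.1]
grip_width: 0.0304
grasp_force: 0.4
```

```bash
python3 -c "
from h import *
st2()"
```

```text
9.9667 mach [ 12.14 156.19] yaw 78.63927012242232 Ftool [-0.83 -0.3  -0.06] w 0.030350467399838873 0.3786754867178388
```

Call:
play_rows([
  [[0.1,4.2,0],-0.05],
  [[0.1,4.2,0],-0.05],
])

```text
clock: 10.13
eef_pos: [0.635, -0.0331, 0.0907]
ee_rot: [[-0.996, -0.09, 0.001], [-0.09, 0.996, -0.0], [-0.001, -0.0, -1.0]]
wrist_force: [1.5, -1.8, -0.3]
grip_width: 0.0305
grasp_force: 0.8
```

```bash
python3 -c "
from h import *
st2()"
```

```text
10.1333 mach [  7.99 156.9 ] yaw 81.47856057375435 Ftool [-1.33 -1.91  0.32] w 0.030499360946987204 0.7765000240760855
```

Call:
play_rows([
  [[0.1,4.2,0],-0.05],
  [[0.1,4.2,0],-0.05],
])

```text
clock: 10.3
eef_pos: [0.6345, -0.0287, 0.0907]
ee_rot: [[-0.99, -0.14, 0.001], [-0.14, 0.99, -0.0], [-0.001, -0.0, -1.0]]
wrist_force: [0.3, -2.0, -0.1]
grip_width: 0.0304
grasp_force: 0.9
```

```bash
python3 -c "
from h import *
st2()"
```

```text
10.3 mach [  3.61 157.44] yaw 84.34893156882265 Ftool [ 0.01 -2.06  0.13] w 0.030433715334050444 0.853302545438055
```

Call:
play_rows([
  [[0,2.5,0],-0.03],
  [[0,2.5,0],-0.03],
])

```text
clock: 10.47
eef_pos: [0.6341, -0.0261, 0.0907]
ee_rot: [[-0.985, -0.171, 0.0], [-0.171, 0.985, -0.0], [-0.0, -0.0, -1.0]]
wrist_force: [0.5, -1.5, 0.4]
grip_width: 0.0305
grasp_force: 0.9
```

```bash
python3 -c "
from h import *
st2()"
```

```text
10.4667 mach [  0.98 157.61] yaw 86.14510136529913 Ftool [-0.23 -1.52 -0.4 ] w 0.030469566320260554 0.904741077683866
```

Call:
play_rows([
  [[0,2.5,0],-0.03],
  [[0,2.5,0],-0.03],
])

```text
clock: 10.63
eef_pos: [0.6336, -0.0233, 0.0906]
ee_rot: [[-0.979, -0.202, 0.0], [-0.202, 0.979, 0.0], [-0.0, 0.0, -1.0]]
wrist_force: [1.1, -1.6, 1.7]
grip_width: 0.0302
grasp_force: 1.0
```

```bash
python3 -c "
from h import *
st2()"
```

```text
10.6333 mach [ -1.87 157.78] yaw 87.96081743359059 Ftool [-0.77 -1.81 -1.72] w 0.030235368519443525 0.9542327898088843
```

Call:
play_rows([
  [[0,2.5,0],-0.03],
  [[0,2.5,0],-0.03],
])

```text
clock: 10.8
eef_pos: [0.633, -0.0206, 0.0906]
ee_rot: [[-0.973, -0.232, 0.0], [-0.232, 0.973, 0.0], [-0.0, 0.0, -1.0]]
wrist_force: [1.2, -1.3, 0.1]
grip_width: 0.0303
grasp_force: 0.9
```

```bash
python3 -c "
from h import *
st2()"
```

```text
10.8 mach [ -4.57 157.87] yaw 89.72251456863066 Ftool [-0.86 -1.54 -0.11] w 0.03034676189353243 0.9141035412903875
```

Call:
play_rows([
  [[0,2.5,0],-0.03],
  [[0,2.5,0],-0.03],
])

```text
clock: 10.97
eef_pos: [0.6324, -0.0184, 0.0906]
ee_rot: [[-0.965, -0.261, -0.0], [-0.261, 0.965, -0.0], [0.0, -0.0, -1.0]]
wrist_force: [-0.2, -1.8, 0.3]
grip_width: 0.0304
grasp_force: 0.9
```

```bash
python3 -c "
from h import *
st2()"
```

```text
10.9667 mach [ -6.92 157.81] yaw 91.4524324516886 Ftool [ 0.65 -1.68 -0.29] w 0.030424419127347564 0.852349663618952
```

Call:
play_rows([
  [[0,2.5,0],-0.03],
  [[0,2.5,0],-0.03],
])

```text
clock: 11.13
eef_pos: [0.6317, -0.0162, 0.0905]
ee_rot: [[-0.957, -0.29, -0.0], [-0.29, 0.957, -0.0], [0.0, -0.0, -1.0]]
wrist_force: [0.4, -2.8, 1.1]
grip_width: 0.0309
grasp_force: 1.2
```

```bash
python3 -c "
from h import *
st2()"
```

```text
11.1333 mach [ -9.13 157.67] yaw 93.16267421817759 Ftool [ 0.43 -2.8  -1.1 ] w 0.03091081515312951 1.1926113115623593
```

Call:
play_rows([
  [[0,2.5,0],-0.03],
  [[0,2.5,0],-0.03],
])

```text
clock: 11.3
eef_pos: [0.631, -0.0141, 0.0905]
ee_rot: [[-0.948, -0.318, -0.0], [-0.318, 0.948, -0.001], [0.0, -0.001, -1.0]]
wrist_force: [-0.7, -3.4, 1.0]
grip_width: 0.0305
grasp_force: 1.7
```

```bash
python3 -c "
from h import *
st2()"
```

```text
11.3 mach [-11.35 157.48] yaw 94.87037605030588 Ftool [ 1.77 -2.98 -1.03] w 0.03053084518271539 1.6736869106534868
```

Call:
play_rows([
  [[0,1,0],-0.012],
  [[0,1,0],-0.012],
])

```text
clock: 11.47
eef_pos: [0.6308, -0.0134, 0.0905]
ee_rot: [[-0.945, -0.328, -0.0], [-0.328, 0.945, -0.001], [0.0, -0.001, -1.0]]
wrist_force: [-0.6, -5.2, 2.2]
grip_width: 0.0305
grasp_force: 2.1
```

```bash
python3 -c "
from h import *
st2()"
```

```text
11.4667 mach [-12.09 157.39] yaw 95.47640936843044 Ftool [ 2.23 -4.7  -2.23] w 0.03049391718938824 2.051743932534009
```

Call:
play_rows([
  [[0,1,0],-0.012],
  [[0,1,0],-0.012],
])

```text
clock: 11.63
eef_pos: [0.6304, -0.0124, 0.0905]
ee_rot: [[-0.941, -0.34, -0.0], [-0.34, 0.941, -0.001], [0.0, -0.001, -1.0]]
wrist_force: [-0.3, -5.2, 1.4]
grip_width: 0.0303
grasp_force: 2.4
```

```bash
python3 -c "
from h import *
st2()"
```

```text
11.6333 mach [-13.14 157.32] yaw 96.16632171054249 Ftool [ 2.07 -4.74 -1.42] w 0.030309153379430173 2.362819646950811
```

Call:
play_rows([
  [[0,1,0],-0.012],
  [[0,1,0],-0.012],
])

```text
clock: 11.8
eef_pos: [0.6301, -0.0115, 0.0905]
ee_rot: [[-0.936, -0.351, -0.0], [-0.351, 0.936, -0.001], [0.0, -0.001, -1.0]]
wrist_force: [0.5, -5.4, 1.8]
grip_width: 0.0307
grasp_force: 2.3
```

```bash
python3 -c "
from h import *
st2()"
```

```text
11.8 mach [-14.12 157.2 ] yaw 96.8478472796698 Ftool [ 1.48 -5.26 -1.76] w 0.0306908654388827 2.3257496778387576
```

Call:
play_rows([
  [[0,0.8,0],-0.01],
  [[0,0.8,0],-0.01],
  [[0,0.8,0],-0.01],
])

```text
clock: 12.05
eef_pos: [0.6299, -0.011, 0.0905]
ee_rot: [[-0.933, -0.36, -0.0], [-0.36, 0.933, -0.001], [0.0, -0.001, -1.0]]
wrist_force: [-0.4, -5.1, 2.3]
grip_width: 0.0308
grasp_force: 2.5
```

```bash
python3 -c "
from h import *
st2()"
```

```text
12.05 mach [-14.69 157.13] yaw 97.38355535166943 Ftool [ 2.23 -4.59 -2.28] w 0.03075140633724037 2.46655217371881
```

Call:
play_rows([
  [[0,0.8,0],-0.01],
  [[0,0.8,0],-0.01],
  [[0,0.8,0],-0.01],
])

```text
clock: 12.3
eef_pos: [0.6296, -0.0104, 0.0905]
ee_rot: [[-0.93, -0.369, -0.0], [-0.369, 0.93, -0.001], [0.0, -0.001, -1.0]]
wrist_force: [0.2, -5.6, 1.2]
grip_width: 0.0305
grasp_force: 2.6
```

```bash
python3 -c "
from h import *
st2()"
```

```text
12.3 mach [-15.27 157.  ] yaw 97.94769303136911 Ftool [ 1.84 -5.33 -1.21] w 0.030549186260200173 2.5939771032426506
```

Call:
play_rows([
  [[0,0.8,0],-0.01],
  [[0,0.8,0],-0.01],
  [[0,0.8,0],-0.01],
])

```text
clock: 12.55
eef_pos: [0.6294, -0.0098, 0.0905]
ee_rot: [[-0.926, -0.378, 0.0], [-0.378, 0.926, -0.001], [0.0, -0.001, -1.0]]
wrist_force: [-0.1, -5.9, 1.6]
grip_width: 0.0309
grasp_force: 2.7
```

```bash
python3 -c "
from h import *
st2()"
```

```text
12.55 mach [-15.91 156.88] yaw 98.51983783550753 Ftool [ 2.29 -5.4  -1.62] w 0.030880741526865794 2.7186021103989333
```

Call:
play_rows([
  [[0,0.8,0],-0.01],
  [[0,0.8,0],-0.01],
  [[0,0.8,0],-0.01],
])

```text
clock: 12.8
eef_pos: [0.6291, -0.0093, 0.0905]
ee_rot: [[-0.922, -0.387, 0.0], [-0.387, 0.922, -0.002], [0.001, -0.002, -1.0]]
wrist_force: [0.6, -5.8, 0.9]
grip_width: 0.0301
grasp_force: 2.8
```

```bash
python3 -c "
from h import *
st2()
c,im=snap('wrist','w5.png')"
```

```text
12.8 mach [-16.48 156.76] yaw 99.08273213567483 Ftool [ 1.66 -5.56 -0.93] w 0.030091640061087166 2.845702583435923
```

View pics/w5.png

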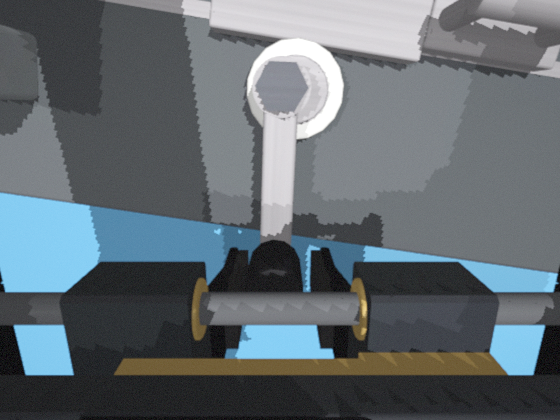

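The roller at (295,90) now meets the blade edge visually. The grip force has gone from about 1.7 N (free) to 5.6 N and is rising, so I'll go on gently to about 8 N.

Call:
play_rows([
  [[0,0.8,0],-0.01],
  [[0.1,1.6,0],-0.02],
  [[0.1,1.6,0],-0.02],
  [[0.1,1.6,0],-0.02],
])

```text
clock: 13.18
eef_pos: [0.6286, -0.0081, 0.0905]
ee_rot: [[-0.914, -0.405, 0.0], [-0.405, 0.914, -0.002], [0.0, -0.002, -1.0]]
wrist_force: [1.0, -7.4, 1.4]
grip_width: 0.031
grasp_force: 3.1
```

```bash
python3 -c "
from h import *
st2()"
```

```text
13.1833 mach [-17.77 156.52] yaw 100.21682339672867 Ftool [ 2.09 -7.11 -1.38] w 0.03102720950980822 3.0815663875546306
```

Call:
play_rows([
  [[0,0.8,0],-0.01],
  [[0.1,1.6,0],-0.02],
  [[0.1,1.6,0],-0.02],
  [[0.1,1.6,0],-0.02],
])

```text
clock: 13.52
eef_pos: [0.628, -0.007, 0.0905]
ee_rot: [[-0.906, -0.423, 0.001], [-0.423, 0.906, -0.002], [0.0, -0.002, -1.0]]
wrist_force: [1.9, -6.3, 0.7]
grip_width: 0.0307
grasp_force: 3.4
```

```bash
python3 -c "
from h import *
st2()"
```

```text
13.5167 mach [-18.97 156.22] yaw 101.35095715772243 Ftool [ 0.95 -6.48 -0.65] w 0.030743128162757243 3.3650590921752155
```

Call:
play_rows([
  [[0,0.8,0],-0.01],
  [[0.1,1.6,0],-0.02],
  [[0.1,2.2,0],-0.026],
  [[0.1,2.2,0],-0.026],
])

```text
clock: 13.85
eef_pos: [0.6272, -0.0055, 0.0905]
ee_rot: [[-0.895, -0.447, 0.001], [-0.447, 0.895, -0.003], [0.0, -0.003, -1.0]]
wrist_force: [1.5, -6.7, 0.6]
grip_width: 0.0304
grasp_force: 3.8
```

```bash
python3 -c "
from h import *
st2()"
```

```text
13.85 mach [-20.59 155.84] yaw 102.83764317177764 Ftool [ 1.64 -6.67 -0.62] w 0.03039819635873214 3.7925003562122583
```

About 7.3–7.6 N: bearing snugly. I'll open the fingers to let the lever go, rise straight up, and look from above the infeed.

Call:
play_rows([
  [[0,0,0],0],
  [[0,0,0],0],
  [[0,0,0],0],
  [[0,0,0],0],
  [[0,0,-15],0],
  [[0,0,-45],0],
  [[0,0,-80],0],
  [[0,0,-100],0],
  [[0,0,-100],0],
], fingers=0.7)

```text
clock: 14.6
eef_pos: [0.6292, 0.0003, 0.1971]
ee_rot: [[-0.893, -0.45, 0.009], [-0.45, 0.893, 0.003], [-0.009, -0.002, -1.0]]
wrist_force: [1.9, 1.5, 0.7]
grip_width: 0.0606
grasp_force: 0.0
```

```bash
python3 -c "
from h import *
st2(); o=bot.get_obs(); print(o['q'],o['eef_pos'])
c,im=snap('wrist','w6.png')
print(c)
import pickle; pickle.dump(c,open('w6.pkl','wb'))"
```

```text
14.6 mach [-25.8  159.12] yaw 103.05409417334664 Ftool [-2.35  0.45 -0.71] w 0.06057674411154715 0.0
[ 0.75301076  0.49569847 -1.06422786  1.54078483  0.43943858  1.35550803
  1.68686787] [6.29198749e-01 2.99743884e-04 1.97103379e-01]
{'vertical_fov': 61.125837731088346, 'cx': 278.92644783204145, 'cy': 210.24990307743326, 'origin': array([ 0.55955102, -0.03541715,  0.34517458]), 'orientation': array([[-0.45039603,  0.85345036,  0.26223254],
       [ 0.89282332,  0.43156489,  0.12891182],
       [-0.00315052,  0.2921887 , -0.9563555 ]])}
```

View pics/w6.png

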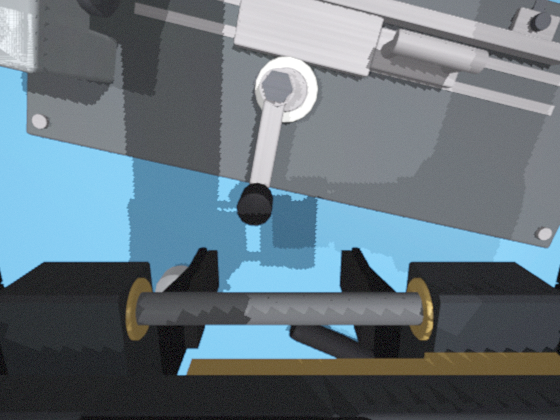

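The gauge is still flat on the fence, with the roller (287,88) against the blade. The knob is at (255,203), left where it settled. Next I'll compute the lever angle and the move to the handle.

```bash
python3 - <<'E'
from h import *
import pickle
c=pickle.load(open("w6.pkl","rb"))
k=inv(at(c,255,198,.105)); r=inv(at(c,287,88,.048)); b=inv(at(c,277,88,.075))
print("knob",k,"roller",r,"bolt",b,"lev angle",1.1+np.arctan2(-(k-b)[0],(k-b)[1]))
for n,u,v,z in [("h0",395,42,.077),("h1",482,60,.077)]: print(n,inv(at(c,u,v,z)))
o=bot.get_obs(); R=o["ee_rot"]; t=np.r_[fwd(-106.5,24.6),.0729]; print("to handle",(R.T@(t-o["eef_pos"]))*1000)
st2()
E
```

```text
knob [ -5.13772024 149.72816548] roller [-10.56410068  71.75124074] bolt [-3.29098312 74.39919468] lev angle 1.1245107195824335
h0 [-75.70652763  26.90104787]
h1 [-138.4008155    24.13787016]
to handle [112.28268975 109.11508719 120.7065978 ]
14.65 mach [-25.45 157.86] yaw 103.04148736909303 Ftool [ 0.09 -0.42 -0.13] w 0.06106915286402593 0.0
```

The lever has sprung back about 10 mm at the grip, from 1.27 to about 1.12 rad, so it was elastically loaded. The roller now bears with only what the washer holds. Going back to the handle.

Call:
play_rows([
  [[9,9,0],0.12],
  [[19,18,0],0.24],
  [[28,27,0],0.36],
  [[37,36,0],0.48],
  [[47,45,0],0.6],
  [[56,55,0],0.72],
  [[65,64,0],0.84],
  [[75,73,0],0.96],
  [[84,82,0],1.08],
  [[93,91,0],1.2],
  [[103,100,0],1.32],
  [[112,109,0],1.44],
], fingers=0.6)

```text
clock: 15.65
eef_pos: [0.476, 0.0455, 0.1896]
ee_rot: [[-0.557, 0.831, -0.002], [0.831, 0.557, 0.001], [0.002, -0.001, -1.0]]
wrist_force: [-0.6, 0.5, 0.2]
grip_width: 0.0523
grasp_force: 0.0
```

Call:
play_rows([
  [[0,0,0],0.12],
  [[0,0,0],0.24],
  [[0,0,0],0.354],
  [[0,0,0],0.354],
  [[0,0,0],0.354],
])

```text
clock: 16.07
eef_pos: [0.4769, 0.0449, 0.1899]
ee_rot: [[-0.243, 0.97, -0.001], [0.97, 0.243, 0.001], [0.001, -0.001, -1.0]]
wrist_force: [-0.5, -0.2, 0.1]
grip_width: 0.0521
grasp_force: 0.0
```

```bash
python3 - <<'E'
from h import *
st2(); o=bot.get_obs(); R=o["ee_rot"]; t=np.r_[fwd(-106.5,24.3),.0729]; print("to handle",(R.T@(t-o["eef_pos"]))*1000)
E
```

```text
16.0667 mach [-105.16   21.74] yaw 0.3615176237190667 Ftool [-0.06 -0.56 -0.06] w 0.05211285703408512 0.0
to handle [  1.21135407   2.67196728 117.03993088]
```

Call:
play_rows([
  [[1,2.7,35],0],
  [[1,2.7,70],0],
  [[1,2.7,100],0],
  [[1,2.7,114],0],
  [[1,2.7,117],0],
  [[1,2.7,117],0],
])

```text
clock: 16.57
eef_pos: [0.4789, 0.0463, 0.0726]
ee_rot: [[-0.241, 0.97, -0.003], [0.97, 0.241, 0.001], [0.002, -0.002, -1.0]]
wrist_force: [1.2, -0.9, 0.3]
grip_width: 0.0521
grasp_force: 0.0
```

```bash
python3 -c "
from h import *
st()"
```

```text
16.5667 mach [-106.0260443    24.00318883] z 0.07255924139270711 ty yaw vs mach y 0.2672343053285431 F [1.19704999 0.93257753] 0.2529253793655374 M [ 0.02399425 -0.12448757  0.00723454] w 0.05211098851734596 0.0
```

Call:
play_rows([
  [[0,0,0],0],
  [[0,0,0],0],
  [[0,0,0],0],
  [[0,0,0],0],
  [[0,0,0],0],
  [[0,0,0],0],
  [[0,0,0],0],
  [[0,0,0],0],
  [[0,0,0],0],
], fingers=0)

```text
clock: 17.32
eef_pos: [0.4801, 0.0456, 0.0738]
ee_rot: [[-0.239, 0.971, 0.0], [0.971, 0.239, -0.0], [-0.0, 0.0, -1.0]]
wrist_force: [-0.5, -0.6, 3.1]
grip_width: 0.0146
grasp_force: 30.0
```

```bash
python3 -c "
from h import *
st()"
```

```text
17.3167 mach [-105.07816725   25.01606549] z 0.0737838723527014 ty yaw vs mach y 0.1146312590184948 F [ 0.47253406 -0.66491525] 3.13095343356081 M [-0.0372356   0.00468903  0.0026827 ] w 0.014628278014591423 30.000036656856537
```

Call:
play_rows([
  [[2,0,0],0],
  [[5,0,0],0],
  [[10,0,0],0],
  [[15,0,0],0],
  [[20,0,0],0],
  [[20,0,0],0],
])

```text
clock: 17.82
eef_pos: [0.4767, 0.0591, 0.0738]
ee_rot: [[-0.236, 0.972, 0.002], [0.972, 0.236, -0.009], [-0.009, 0.0, -1.0]]
wrist_force: [3.6, -12.9, 2.0]
grip_width: 0.0152
grasp_force: 30.0
```

```bash
python3 -c "
from h import *
st()"
```

```text
17.8167 mach [-118.97412339   24.89947125] z 0.07380240559126569 ty yaw vs mach y -0.04316194454689537 F [13.38563618  0.4101079 ] 2.025407506530686 M [-2.79571575 -0.71548739  0.01738288] w 0.015197763823905037 30.00862866640091
```

Call:
play_rows([
  [[4,0,0],0],
  [[10,0,0],0],
  [[18,0,0],0],
  [[26,0.1,0],0],
  [[34,0.1,0],0],
  [[42,0.1,0],0],
  [[50,0.1,0],0],
  [[58,0.1,0],0],
  [[66,0.1,0],0],
  [[72,0.1,0],0],
  [[76,0.1,0],0],
  [[76,0.1,0],0],
])

```text
clock: 18.82
eef_pos: [0.4569, 0.1405, 0.0738]
ee_rot: [[-0.24, 0.971, 0.0], [0.971, 0.24, 0.001], [0.001, 0.0, -1.0]]
wrist_force: [-0.5, -1.0, 5.9]
grip_width: 0.015
grasp_force: 30.0
```

```bash
python3 -c "
from h import *
st()"
```

```text
18.8167 mach [-202.77735826   24.91731016] z 0.07376918601804697 ty yaw vs mach y 0.21761139584539535 F [ 0.84970942 -0.71371575] 5.931626827102443 M [-0.15159097 -0.10993602  0.04322754] w 0.01497846381294122 29.99971479177475
```

Call:
play_rows([
  [[6,0.2,0],0],
  [[13,0.4,0],0],
  [[20,0.6,0],0],
  [[26,0.8,0],0],
  [[29,1,0],0],
  [[29,1,0],0],
])

```text
clock: 19.32
eef_pos: [0.4512, 0.1679, 0.0738]
ee_rot: [[-0.239, 0.971, 0.0], [0.971, 0.239, 0.0], [0.0, 0.0, -1.0]]
wrist_force: [0.6, -3.8, 6.6]
grip_width: 0.015
grasp_force: 30.0
```

```bash
python3 -c "
from h import *
st()"
```

```text
19.3167 mach [-230.77155512   25.87138122] z 0.07375921537444452 ty yaw vs mach y 0.15993663312674755 F [ 3.86557062 -0.30453117] 6.648778395465626 M [-0.54216979 -0.21818899 -0.00231754] w 0.015027146936378508 29.99926507472992
```

The drag fell from 13 N under the roller to about 1 N once out, which confirms the roller was bearing. I'll release, rise and check.

Call:
play_rows([
  [[0,0,0],0],
  [[0,0,0],0],
  [[0,0,0],0],
  [[0,0,0],0],
  [[0,0,-15],0],
  [[0,0,-50],0],
  [[0,0,-90],0],
  [[0,0,-130],0],
  [[0,0,-150],0],
  [[0,0,-150],0],
  [[0,0,-150],0],
], fingers=0.6)

```text
clock: 20.23
eef_pos: [0.4516, 0.1676, 0.2242]
ee_rot: [[-0.238, 0.971, 0.002], [0.971, 0.238, -0.0], [-0.001, 0.002, -1.0]]
wrist_force: [0.4, -0.8, -0.2]
grip_width: 0.0525
grasp_force: 0.0
```

```bash
python3 - <<'E'
from h import *
st(); c,im=snap("top","t2.png"); cw,w=snap("scene","s2.png")
a=cv2.resize(im[165:280,190:370],(800,511),interpolation=cv2.INTER_CUBIC); cv2.imwrite("pics/t2c.png",a)
E
```

```text
20.2333 mach [-230.33707578   26.18313956] z 0.22420225594137352 ty yaw vs mach y 0.10235543680641968 F [0.87649725 0.16903563] -0.2301007944666762 M [-0.02632822 -0.04427136 -0.0216685 ] w 0.05245376657914765 0.0
```

View pics/s2.png

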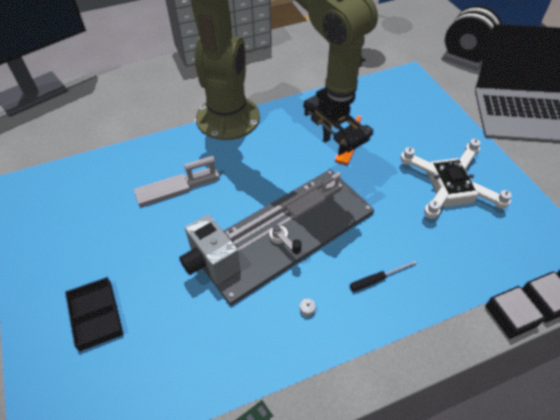

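The gauge lies flat at the upstream end near (310,200), clear of the roller at (279,235). The lever still points square away with its knob at (297,246), and nothing else has moved. Handing in.

```bash
python3 -c "
from station import bot
print(bot.sign_off())"
```

```text
the job is handed in; nothing more can be done
None
```

The roller is set bearing on the blade (about 7.5 N at the grip, 13 N drag on withdrawal), the gauge is back flat on the bed with its nose about 50 mm clear of the roller, the lever is left as set, and the job was handed in at about 20 s of the 70 s allowed.

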